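# Turn the giant cookies in the office tea corner

## Task

Pull the drawer of the small desktop unit out to its stop, take out the spatula, and with the spatula turn over every chocolate cookie on the serving board so that all of them lie flat on the board with the plain side up. Be gentle with the cookies (they are brittle: never press on them with more than about 12 N or lift them more than 15 cm above the board, and do not touch them with the gripper), and leave the mug, pen cup and stapler where they are. When all the cookies are turned, lay the spatula back in the drawer and push the drawer fully shut.

Things in the scene. Friction and masses are not known exactly. Their poses are not given: they have to be found in the camera images.
- board_top (a point): centre of the top face of the wooden serving board, which is fixed to the desk: 300 mm along its x, 480 mm along its y, 12 mm thick, no rim; z is up. Three or four cookies lie on it
- cookie0_mid (a point): giant cookie, 98 mm across, 14 mm thick, 60 g: chocolate on one face, bare biscuit with prick holes on the other. Flat faces 72 mm across; outside them a bevel rises 6 mm over 13 mm, alike on both sides, so the widest edge stands 6 to 8 mm above the board. Point: its centre, half-way up. z axis comes out of the chocolate face (up at the start, down once turned). None if absent in this run
- cookie1_mid (a point): giant cookie, 98 mm across, 14 mm thick, 60 g: chocolate on one face, bare biscuit with prick holes on the other. Flat faces 72 mm across; outside them a bevel rises 6 mm over 13 mm, alike on both sides, so the widest edge stands 6 to 8 mm above the board. Point: its centre, half-way up. z axis comes out of the chocolate face (up at the start, down once turned). None if absent in this run
- cookie2_mid (a point): giant cookie, 98 mm across, 14 mm thick, 60 g: chocolate on one face, bare biscuit with prick holes on the other. Flat faces 72 mm across; outside them a bevel rises 6 mm over 13 mm, alike on both sides, so the widest edge stands 6 to 8 mm above the board. Point: its centre, half-way up. z axis comes out of the chocolate face (up at the start, down once turned). None if absent in this run
- cookie3_mid (a point): giant cookie, 98 mm across, 14 mm thick, 60 g: chocolate on one face, bare biscuit with prick holes on the other. Flat faces 72 mm across; outside them a bevel rises 6 mm over 13 mm, alike on both sides, so the widest edge stands 6 to 8 mm above the board. Point: its centre, half-way up. z axis comes out of the chocolate face (up at the start, down once turned). None if absent in this run
- drawer (a joint): travel in m of the only drawer of the grey desktop unit: 0 shut, 0.210 at its stop, fully out. It slides freely with about 1 N of friction and stays where it is left; it may start a little ajar
- drawer_handle (a point): middle of the drawer's level steel bar handle: 11 mm diameter, 85 mm long, bar axis 35 mm in front of the drawer front and 24 mm below the unit's top. x points into the unit (the drawer slides out along -x), y along the bar, z up. The grey unit is fixed: 250 mm deep, 170 mm wide, 100 mm high; the drawer front is 15 mm thick and its top is 12 mm above the bar's axis
- drawer_floor (a point): point on the drawer's inner floor, against the inner face of its front, half-way across; moves with the drawer, axes as the handle's. Inside, the drawer is 230 mm long (x from 0 to 230 mm), 128 mm wide (y), walls 52 mm high; the handle is at x = -51 mm, 54 mm above this floor. At its stop, all up to x = 209 mm is clear of the unit's top
- spatula_grip (a point): middle of the spatula's black handle, where to grip: bar 80 mm long, 18 wide, 16 tall. It lies in the drawer, handle to the drawer front. x runs to the blade, z is up. The undersides of blade and rear wire foot are 36 mm below this point; the flat steel blade is 60 mm long, 70 wide, 2 thick, front edge 126 mm ahead, foot 50 mm behind, shank slopes down from 36 mm ahead. 180 mm long, 90 g
- mug_rim (a point): bystander: centre of the mouth of a white mug, 84 mm diameter, 95 mm tall
- pencup: bystander: dark steel pen cup with pens, 72 mm diameter, cup 100 mm tall, pens up to 155 mm; origin at the centre of its underside
- stapler: bystander: desk stapler, 150 mm long (x), 36 mm wide, 60 mm tall; origin at the centre of its underside
Mind the look-alikes: they are no part of the job. What is shaped like the part that bears cookie2_mid but red or turquoise is not meant.

How it is judged (in metres and radians):
On the way, in this order (a step that is already met when the one before it is completed fails the run):
1. the drawer is pulled out to its stop (value of joint drawer above 0.203 m), for 0.2 s.
2. the spatula is taken up out of the drawer (height (world z) of spatula_grip above 0.115 m), for 0.2 s.
3. every cookie lies flat on the board, plain side up, clear of the spatula (angle between each of cookie0_mid, cookie1_mid, cookie2_mid, cookie3_mid's own z axis and vertical above 3 rad and x of cookie0_mid in the frame of board_top between -0.15 and 0.15 m and y of cookie0_mid in the frame of board_top between -0.24 and 0.24 m and z of each of cookie0_mid, cookie1_mid, cookie2_mid, cookie3_mid in the frame of board_top below 0.012 m and linear speed of each of cookie0, cookie1, cookie2, cookie3 below 0.03 m/s and contact force between each of cookie0, cookie1, cookie2, cookie3 and spatula below 0.05 N and x of cookie1_mid in the frame of board_top between -0.15 and 0.15 m and y of cookie1_mid in the frame of board_top between -0.24 and 0.24 m and x of cookie2_mid in the frame of board_top between -0.15 and 0.15 m and y of cookie2_mid in the frame of board_top between -0.24 and 0.24 m and x of cookie3_mid in the frame of board_top between -0.15 and 0.15 m and y of cookie3_mid in the frame of board_top between -0.24 and 0.24 m), for 0.4 s.
4. the spatula lies in the drawer again, released (x of spatula_grip in the frame of drawer_floor between 0.002 and 0.2 m and y of spatula_grip in the frame of drawer_floor between -0.06 and 0.06 m and z of spatula_grip in the frame of drawer_floor between 0 and 0.05 m and linear speed of spatula below 0.03 m/s and contact force between spatula and the fingers below 0.05 N), for 0.2 s.
At the end, for the whole second after the job is handed in: Every cookie present lies flat (within 8 degrees) and at rest with its plain side up and its centre over the board, the spatula lies at rest in the drawer, and the drawer is shut to within 8 mm (all of step 3 and x of spatula_grip in the frame of drawer_floor between 0.002 and 0.2 m and y of spatula_grip in the frame of drawer_floor between -0.06 and 0.06 m and z of spatula_grip in the frame of drawer_floor between 0 and 0.05 m and linear speed of spatula below 0.03 m/s and value of joint drawer below 0.008 m); the robot touches nothing.
It fails at once if a cookie is touched by the gripper or the arm (contact force between any of cookie0, cookie1, cookie2, cookie3 and the fingers above 0.3 N or contact force between any of cookie0, cookie1, cookie2, cookie3 and the arm above 0.3 N).
It fails at once if the spatula presses on a cookie with more than 12 N (contact force between any of cookie0, cookie1, cookie2, cookie3 and spatula above 12 N).
It fails at once if a cookie's centre is raised more than 150 mm above the board (z of any of cookie0_mid, cookie1_mid, cookie2_mid, cookie3_mid in the frame of board_top above 0.15 m).
It fails at once if the mug, pen cup or stapler is shifted by more than 30 mm (distance of any of mug_rim, pencup, stapler from where it was at the start of the episode above 0.03 m).
Of cookie0, cookie1, cookie2, cookie3 only 3 to 4 are there at a start; the rules pass over those that are not, and their reading is None.
At some moment in a run one of cookie0, cookie1, cookie2, cookie3 may be knocked a few centimetres aside while the robot is not near it.
It also fails if it takes over 210 s, if anything falls off the work surface, if the arm or the gripper's body presses on something with over 40 N, if the wrist force passes 120 N, or if a joint passes its speed limit or range.

## Robot

A 6-joint arm with a two-finger parallel gripper is mounted at the origin on the work surface. World frame = base frame: x ahead of the robot, y to its left, z up, the work surface at z = 0. Lengths are in mm, angles in degrees, forces in N, time in s.
With the tool pointing down it reaches from about 350 to 850 mm from the base axis. Payload 8.1 kg.
Tool frame: the origin (TCP) lies midway between the tips of the shut fingers; the grasp point (between the pads) lies 19 mm behind it (r.grip_point_offset is the distance from the TCP to the grasp point, in mm); z points along the fingers, y is the line along which they close (so a half turn about z gives the same grasp; the last joint's range is limited). The gripper opens to 85 mm and grips with 20 to 120 N. Pads are 22 mm wide; open, the fingers measure 114 mm over their backs; the gripper's body (76 mm by 85 mm) begins 54 mm behind the grasp point. The pads swing forward as they close: fully open they stand 13 mm farther back than shut.
Start: joints at [69.591, 7.471, 85.268, -0, 87.261, -4.893], TCP at [160.479, 578.145, 231.292] pointing down, gripper open.
Joint ranges: [-169.43, 169.43], [-51.17, 129.36], [1.28, 143.12], [-76.62, 256.62], [0, 156.53], [-152.29, 152.29]. Speed limits (degrees/s): [136.94, 136.94, 159.86, 180, 180, 180].

## Interface

Orientations are given as [roll, pitch, yaw] about the fixed x, y, z axes, in that order (R = Rz(yaw) Ry(pitch) Rx(roll)).
In Python, from bench import r gives the robot as it stands.
- The arm moves only by the shell command python3 -m inch 'ROWS' [FORCE]. ROWS is JSON, one flat list of numbers, 7 for each row, row after row: the shift along the world's x, y, z in m, then the turn, a rotation vector about the world's x, y, z in degrees, then the closure in counts, from 0 (fully open) to 255 (shut). A call has 1 to 10 rows; each row shifts and turns the commanded pose from where the row before left it; what a row does not reach is not made up. A row lasts 1/10 s, in which the tool goes at most 50 mm and 8.59 degrees, less where a joint would pass 70% of its speed; a pose out of reach is approached as far as the arm can. A call with a gripper value outside its range is refused whole. The fingers move at their own pace and stop on an object; FORCE is the grip in N (left out, the last holds). Time passes only in rows, so rows that do not move let the fingers close. It gives the time, the measured TCP pose, the force and the opening at its end, in the units of the state.
- r.sense(): the state, without advancing time (a new reading comes with each control period).
- r.snapshot(name): name is "scene" or "top" or "wrist"; returns (picture, depth): 420x560x3 uint8, red, green, blue; 420x560 float32, mm along the optical axis (not along the pixel's ray), 0 where there is no reading.
- r.get_calibration(name): a dict with "fovy" (degrees; the focal length in pixels is half the picture's height over the tangent of half this angle, whatever the lens; pixels are square), "cx", "cy" (the principal point, pixels), "k1" (the pictures are not rectified: a ray, as slopes to the right and down, at radius r is drawn at 1 + k1 r^2 times it, then the intrinsics apply), "position" and "rotation" of the camera in the world; the wrist camera has in their place "tool_from_camera" (4x4, takes a point from camera to tool coordinates, whose origin is the TCP and whose axes are the flange's). Camera axes: x right, y up, looking along -z (the intrinsics and any distortion apply to the point x, -y, -z); pixel columns grow to the right and rows downward; lengths in mm; the calibration is good to about 2 mm. A picture is of the moment at which its call begins: read the wrist's pose just before it. get_calibration takes no time and is no camera call.
- r.hand_in(): hands the job in, once; it reports no verdict.
The state is a dict: "time": time; "joint_pos": joint angles; "qd": joint speeds; "joint_efforts": joint torques, N m; "tool_pos": TCP position; "tcp_rot": TCP orientation; "ft_force": force on the tool from outside, world axes, zero at the start; "wrist_torque": the same for the moment, N m; "finger_gap": finger opening in mm.
Only numpy, scipy, OpenCV 4.12 (cv2) and the standard library are available. Lean on these libraries where they do the work, as an engineer would, in place of code of your own. Each camera call takes 0.05 s, during which the arm holds its last target. There are 200 camera calls.

## Working session

There is one attempt and no reset: what is moved stays moved. The work goes in short steps, Python scripts to look and compute and a shell command to move; the robot and the scene stay as the last step left them, time stands still between calls to the robot, and variables do not carry over. Pictures are saved under pics/ and viewed, on a budget of 14 in all, crops included, one or two more only if the job needs it, and the job is handed in when it is done.

```bash
ls; mkdir -p pics; cat > h.py <<'E'
import numpy as np, cv2, json
from scipy.spatial.transform import Rotation as R
from bench import r
def campose(name):
    c=r.get_calibration(name)
    if name!="wrist": 
        return c,np.array(c["rotation"]).reshape(3,3),np.array(c["position"])
    s=r.sense(); T=np.array(c["tool_from_camera"]).reshape(4,4)
    Rt=R.from_euler('xyz',s["tcp_rot"],degrees=True).as_matrix()
    return c,Rt@T[:3,:3],Rt@T[:3,3]+np.array(s["tool_pos"])
def shot(name,fn=None):
    c,Rc,p=campose(name); im,d=r.snapshot(name)
    if fn: cv2.imwrite("pics/"+fn,im[:,:,::-1])
    np.savez("last_"+name,im=im,d=d,Rc=Rc,p=p)
    return im,d,(c,Rc,p)
def rays(cam,uv):
    c,Rc,p=cam; f=210/np.tan(np.radians(c["fovy"])/2)
    K=np.array([[f,0,c["cx"]],[0,f,c["cy"]],[0,0,1.]])
    u=cv2.undistortPoints(np.array(uv,float).reshape(-1,1,2),K,np.array([c["k1"],0,0,0.])).reshape(-1,2)
    return np.c_[u[:,0],-u[:,1],-np.ones(len(u))]@Rc.T
def onplane(cam,uv,z):
    d=rays(cam,uv); return cam[2]+d*((z-cam[2][2])/d[:,2])[:,None]
def bydepth(cam,uv,d):
    return cam[2]+rays(cam,uv)*np.array(d).reshape(-1,1)
def cloud(cam,d):
    v,u=np.mgrid[:420,:560]; return bydepth(cam,np.c_[u.ravel(),v.ravel()],d.ravel()).reshape(420,560,3)
E
python3 - <<'E'
from h import *
for n in ("top","scene"):
    im,d,cam=shot(n,n+"0.png"); print(n,cam[0])
print(r.get_calibration("wrist")); print(r.sense())
E
```

```text
picsTraceback (most recent call last):
  File "<stdin>", line 3, in <module>
  File "h.py", line 12, in shot
    c,Rc,p=campose(name); im,d=r.snapshot(name)
           ~~~~~~~^^^^^^
  File "h.py", line 7, in campose
    return c,np.array(c["rotation"]).reshape(3,3),np.array(c["position"])
             ~~~~~~~~~~~~~~~~~~~~~~~~~~~~~~~^^^^^
ValueError: cannot reshape array of size 3 into shape (3,3)
```

```bash
ls pics
```

```text
(no output)
```

Rotation is given as roll/pitch/yaw.

```bash
sed -i "s/np.array(c\[\"rotation\"\]).reshape(3,3)/R.from_euler('xyz',c[\"rotation\"],degrees=True).as_matrix()/" h.py
python3 - <<'E'
from h import *
for n in ("top","scene"):
    im,d,cam=shot(n,n+"0.png"); print(n,cam[0]); 
print(r.get_calibration("wrist")); print(r.sense())
E
```

```text
top {'fovy': 56.194418324348575, 'cx': 276.1502764914868, 'cy': 203.13499058767684, 'k1': 0.03141121287173811, 'position': array([ 327.63342884,   89.46626702, 1302.77109976]), 'rotation': array([  9.54671599,   0.18096479, -89.44169594])}
scene {'fovy': 48.453133156815824, 'cx': 279.6963871907676, 'cy': 206.62901288750572, 'k1': 0.0020755032158072573, 'position': array([1215.10402942, -818.31108126, 1128.36247563]), 'rotation': array([48.06692321, -0.08332493, 36.43506942])}
{'fovy': 62.54634707278683, 'cx': 274.43784117433006, 'cy': 208.93215339228414, 'k1': -0.07798228762823196, 'tool_from_camera': array([[ 3.83330890e-04,  9.51593884e-01,  3.07357989e-01,
         7.84046037e+01],
       [ 9.99999927e-01, -3.64919466e-04, -1.17373654e-04,
        -1.49726800e-01],
       [ 4.68862090e-07,  3.07358012e-01, -9.51593954e-01,
        -1.43251208e+02],
       [ 0.00000000e+00,  0.00000000e+00,  0.00000000e+00,
         1.00000000e+00]])}
{'time': 0.1, 'joint_pos': array([ 6.95930817e+01,  7.51146442e+00,  8.53237568e+01, -1.14556586e-04,
        8.72617515e+01, -4.89380513e+00]), 'qd': array([-0.09720449, -0.135106  , -0.14769518, -0.10202083, -0.07170137,
       -0.01328998]), 'joint_efforts': array([ 1.34085665e-03, -5.70948100e+01, -5.01943767e+01, -1.14353211e-04,
        8.08986370e-03, -3.35426193e-05]), 'tool_pos': array([160.28669546, 577.6739189 , 230.33533579]), 'tcp_rot': array([-1.79903371e+02, -8.15866426e-03,  1.64486886e+02]), 'ft_force': array([-0.34233232,  0.27879215, -0.25984557]), 'wrist_torque': array([ 9.58756499e-05,  2.65075263e-02, -2.01294172e-02]), 'finger_gap': 85.27936628290837}
```

View pics/top0.png

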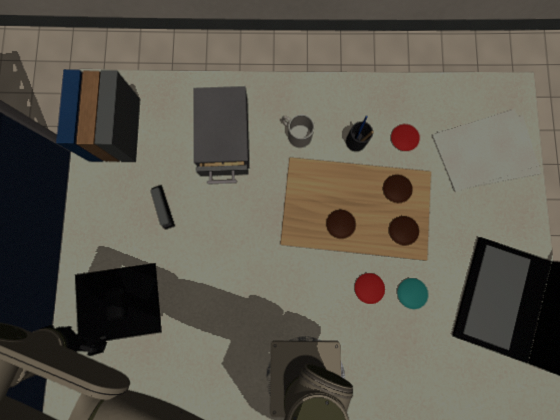

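View pics/scene0.png

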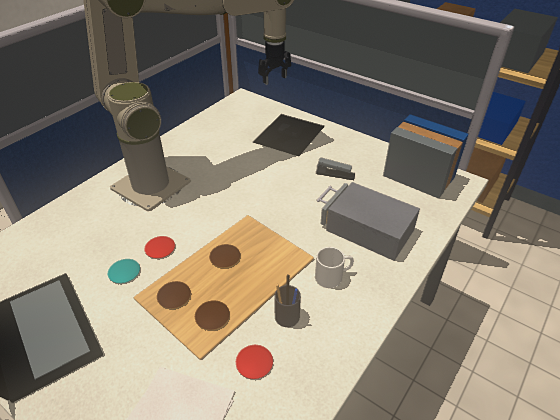

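The top view (up = +x, left = +y) shows three brown cookies at (397,188), (340,224), (403,230) on the board, centred near (357,208). The unit is at (220,125) with its handle at (222,180), slightly ajar. The mug is at (300,128), the pen cup at (360,135) and the stapler at (162,205). The red and turquoise discs are decoys.

```bash
cat > meas.py <<'E'
from h import *
import sys
def seg(n):
    im,d,cam=shot(n); P=cloud(cam,d); hsv=cv2.cvtColor(im,cv2.COLOR_RGB2HSV)
    return im,d,cam,P,hsv
if __name__=="__main__":
  for n in ("top","scene"):
    im,d,cam,P,hsv=seg(n)
    # board by color
    wood=cv2.inRange(hsv,(8,70,90),(25,255,255)); 
    cs,_=cv2.findContours(wood,0,2); c=max(cs,key=cv2.contourArea)
    hull=cv2.convexHull(c); m=np.zeros((420,560),np.uint8); cv2.fillPoly(m,[hull],1)
    W=onplane(cam,hull.reshape(-1,2),12)
    rect=cv2.minAreaRect(W[:,:2].astype(np.float32)); print(n,"board",rect)
    q=P[(wood>0)&(m>0)&(d>0)]; print(" board z med",np.median(q[:,2]))
    dark=((hsv[:,:,2]<90)&(m>0)&(wood==0)).astype(np.uint8)
    dark=cv2.morphologyEx(dark,cv2.MORPH_OPEN,np.ones((3,3)))
    cs,_=cv2.findContours(dark,0,2)
    for c in cs:
        if cv2.contourArea(c)<150: continue
        mm=np.zeros((420,560),np.uint8); cv2.fillPoly(mm,[c],1)
        z=np.median(P[mm>0][:,2])
        w=onplane(cam,c.reshape(-1,2),19)
        (x,y),rad=cv2.minEnclosingCircle(w[:,:2].astype(np.float32))
        print("  dark",c.reshape(-1,2).mean(0).round(),"w",round(x),round(y),"rad",round(rad),"topz",round(z,1))
    # unit top: z near 100, gray
    t=(np.abs(P[:,:,2]-100)<8)&(d>0)&(P[:,:,0]>300)
    nl,lab,st,ce=cv2.connectedComponentsWithStats(t.astype(np.uint8))
    for i in range(1,nl):
        if st[i,4]>400:
            q=P[lab==i]; print(" z100",ce[i].round(),st[i,4],cv2.minAreaRect(q[:,:2].astype(np.float32)),q[:,2].mean().round(1))
E
python3 meas.py; python3 - <<'E'
from h import *
import cv2
for n,b in (("top",(180,75,260,195)),("scene",(300,170,430,260))):
    z=np.load(f"last_{n}.npz"); im=z["im"][b[1]:b[3],b[0]:b[2]]
    im=cv2.resize(im,None,fx=400/im.shape[0],fy=400/im.shape[0],interpolation=2); 
    globals()[n]=im
t=np.hstack([top,cv2.resize(scene,(500,400))])[:,:,::-1]; cv2.imwrite("pics/unit.png",cv2.convertScaleAbs(t,alpha=1.6)); print(t.shape)
E
```

```text
top board ((533.4971923828125, -169.27902221679688), (478.5563659667969, 299.2196960449219), 84.51020812988281)
 board z med 12.143512246794785
  dark [402. 230.] w 459 -319 rad 50 topz 25.0
  dark [340. 223.] w 478 -116 rad 49 topz 25.0
  dark [398. 187.] w 598 -305 rad 50 topz 24.6
 z100 [220. 124.] 4087 ((787.0416870117188, 278.7699279785156), (254.7779083251953, 172.51947021484375), 2.5375897884368896) 100.3
scene board ((559.191162109375, -173.3567657470703), (481.1768798828125, 341.82574462890625), 84.58903503417969)
 board z med 13.682928685649586
 z100 [374. 210.] 2834 ((783.6582641601562, 278.67474365234375), (263.3647155761719, 179.59092712402344), 3.161893606185913) 101.3
(400, 767, 3)
```

View pics/unit.png

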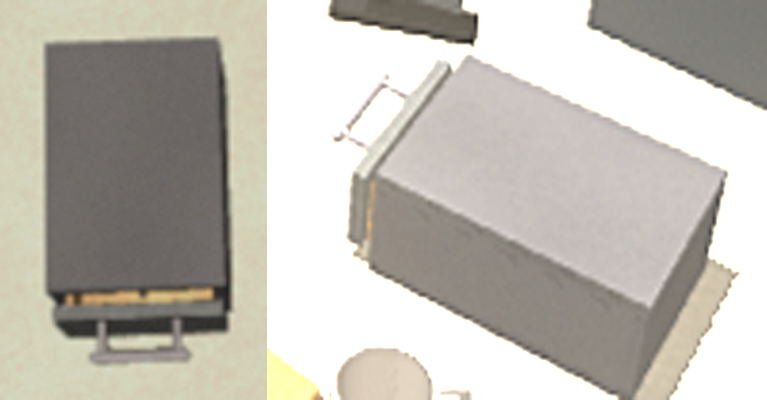

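The crop shows the drawer slightly ajar and the bar handle clearly. In top pixels the bar runs about (208.5–237, 182), and in scene pixels (319,200)–(331.5,188.5). Next I'll triangulate it and check the unit's yaw and the laptop's height.

```bash
python3 - <<'E'
from h import *
ct=campose("top"); cs=campose("scene")
def tri(a,b):
    d1=rays(ct,[a])[0]; d2=rays(cs,[b])[0]
    A=np.c_[d1,-d2]; t=np.linalg.lstsq(A,cs[2]-ct[2],rcond=None)[0]
    p1=ct[2]+t[0]*d1; p2=cs[2]+t[1]*d2; return ((p1+p2)/2).round(1),np.linalg.norm(p1-p2).round(1)
print("L",tri((208.5,182.3),(331.5,188.5))); print("R",tri((236.5,181.3),(319,200.4)))
print("plane76",onplane(ct,[(208.5,182.3),(236.5,181.3)],76).round(1))
z=np.load("last_top.npz"); P=cloud(ct,z["d"])
t=(abs(P[:,:,2]-100)<5)&(P[:,:,0]>600)&(P[:,:,1]>150)&(P[:,:,1]<400)
c=max(cv2.findContours(t.astype(np.uint8),0,2)[0],key=cv2.contourArea)
print(cv2.minAreaRect(onplane(ct,c.reshape(-1,2),100)[:,:2].astype(np.float32)))
# bar pixels: z 60..90 in front
m=(P[:,:,2]>62)&(P[:,:,2]<92)&(P[:,:,0]>540)&(P[:,:,0]<650)&(P[:,:,1]>180)&(P[:,:,1]<380)
q=P[m]; print(len(q)); 
for lo in range(560,650,6):
    s=q[(q[:,0]>=lo)&(q[:,0]<lo+6)]
    if len(s): print(lo,len(s),s.mean(0).round(),s[:,1].min().round(),s[:,1].max().round())
print("laptop z",P[230:330:20,470:556:12,2].round())
E
```

```text
L (array([604. , 315.8,  68.2]), np.float64(7.5))
R (array([607.2, 225.9,  76.6]), np.float64(10.0))
plane76 [[599.3 311.8  76. ]
 [603.4 222.6  76. ]]
((786.536376953125, 278.3958435058594), (254.8100128173828, 171.8426971435547), 2.583387851715088)
428
590 4 [596. 294.  83.] 287.0 299.0
596 56 [599. 270.  80.] 224.0 316.0
602 42 [604. 260.  81.] 224.0 312.0
608 9 [611. 266.  79.] 230.0 307.0
614 11 [617. 260.  80.] 230.0 307.0
620 7 [624. 275.  80.] 231.0 308.0
626 10 [629. 255.  80.] 231.0 307.0
632 112 [635. 293.  80.] 212.0 351.0
638 105 [641. 262.  86.] 189.0 351.0
644 72 [647. 256.  88.] 189.0 352.0
laptop z [[  -7.   -1.    4.   -1.   -4.   -1.    2. -754.]
 [   3.   19.   21.   17.   17.    2.   -1. -748.]
 [  15.   24.   19.   14.   23.   19.   18.   32.]
 [  22.   26.   20.   20.   17.   19.   14.   55.]
 [  18.   19.   20.   21.   25.   20.   30.   67.]]
```

```bash
python3 -m inch '[0.037,-0.026,0,0,0,-6,80,0.037,-0.026,0,0,0,-6,165,0.037,-0.026,0,0,0,-6,165,0.037,-0.026,0,0,0,-6,165,0.037,-0.026,0,0,0,-6,165,0.037,-0.026,0,0,0,-6,165,0.037,-0.026,0,0,0,-6,165,0.037,-0.026,0,0,0,-6,165,0.037,-0.026,0,0,0,-6,165,0.037,-0.026,0,0,0,-6,165]' 40
python3 -m inch '[0.037,-0.026,-0.01,0,0,-6,165,0.035,-0.024,-0.02,0,0,-6,165,0,0,-0.02,0,0,0,165,0,0,0,0,0,0,165]'
python3 - <<'E'
from h import *
im,d,cam=shot("wrist","w1.png"); print(r.sense()["tool_pos"],r.sense()["tcp_rot"],r.sense()["finger_gap"])
E
```

```text
time: 1.2
tool_pos: [531.7, 316.8, 231.1]
tcp_rot: [-180.0, -0.0, 104.2]
ft_force: [0.8, 0.1, -0.4]
finger_gap: 30.1
time: 1.6
tool_pos: [601.1, 266.2, 176.6]
tcp_rot: [-179.6, 0.1, 92.4]
ft_force: [-0.5, -0.4, -0.7]
finger_gap: 30.3
[601.18377642 267.33280092 178.85881422] [-1.79727519e+02  6.75847286e-02  9.24563772e+01] 30.119078577843382
```

View pics/w1.png

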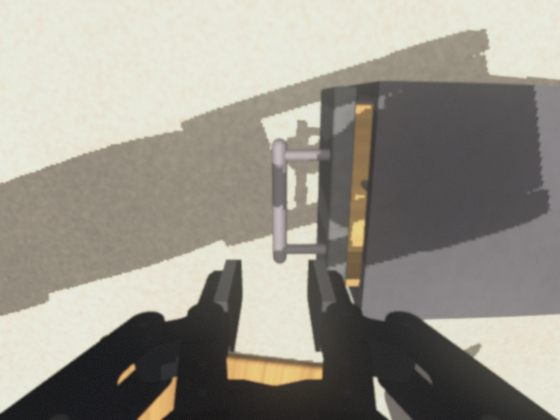

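The wrist view shows the bar from (279,143) to (279,258), with the fingers straddling its column. Locating it on z≈76 and checking against depth:

```bash
python3 - <<'E'
from h import *
z=np.load("last_wrist.npz"); cam=(r.get_calibration("wrist"),z["Rc"],z["p"])
uv=[(279.5,143),(279.5,200),(279.5,258)]
print(onplane(cam,uv,76).round(1)); print(bydepth(cam,uv,[z["d"][v,279] for v in (146,200,254)]).round(1))
print(bydepth(cam,[(325,200),(360,200)],[z["d"][200,325],z["d"][200,360]]).round(1))
E
```

```text
[[602.3 314.3  76. ]
 [604.2 272.8  76. ]
 [606.4 225.7  76. ]]
[[602.2 315.   81. ]
 [604.1 274.6  82.3]
 [606.2 229.2  83.1]]
[[639.2 271.3  65.8]
 [677.7 260.   22.3]]
```

```bash
python3 -m inch '[0.003,0.003,0,0,0,0,165,0,0,-0.03,0,0,0,165,0,0,-0.03,0,0,0,165,0,0,-0.03,0,0,0,165,0,0,-0.032,0,0,0,165,0,0,0,0,0,0,165,0,0,0,0,0,0,255,0,0,0,0,0,0,255,0,0,0,0,0,0,255,0,0,0,0,0,0,255]' 50
```

```text
time: 2.65
tool_pos: [606.8, 272.3, 61.9]
tcp_rot: [179.8, -0.1, 92.5]
ft_force: [-2.0, 3.1, 3.4]
finger_gap: 9.0
```

```bash
python3 -m inch '[-0.01,-0.0005,0,0,0,0,255,-0.022,-0.001,0,0,0,0,255,-0.022,-0.001,0,0,0,0,255,-0.022,-0.001,0,0,0,0,255,-0.022,-0.001,0,0,0,0,255,-0.022,-0.001,0,0,0,0,255,-0.022,-0.001,0,0,0,0,255,-0.022,-0.001,0,0,0,0,255,-0.022,-0.001,0,0,0,0,255,-0.01,-0.0005,0,0,0,0,255]'
python3 -m inch '[-0.003,0,0,0,0,0,255,-0.003,0,0,0,0,0,255,0,0,0,0,0,0,255]'
```

```text
time: 3.65
tool_pos: [410.3, 262.9, 61.8]
tcp_rot: [179.7, -0.1, 92.5]
ft_force: [1.2, 0.5, 4.6]
finger_gap: 9.0
time: 3.95
tool_pos: [405.2, 262.6, 61.8]
tcp_rot: [179.7, -0.1, 92.5]
ft_force: [-1.5, -1.0, 7.2]
finger_gap: 9.0
```

Not at the stop yet (201.6 mm pulled), so I'll keep inching until the force rises.

```bash
python3 -m inch '[-0.003,0,0,0,0,0,255,-0.002,0,0,0,0,0,255,0,0,0,0,0,0,255]';python3 -m inch '[-0.003,0,0,0,0,0,255,0,0,0,0,0,0,255,0,0,0,0,0,0,255]'
```

```text
time: 4.25
tool_pos: [404.4, 262.6, 62.0]
tcp_rot: [179.3, -0.1, 92.5]
ft_force: [22.4, 0.5, -12.2]
finger_gap: 9.4
time: 4.55
tool_pos: [404.3, 262.7, 62.1]
tcp_rot: [178.9, -0.2, 92.4]
ft_force: [38.7, 2.2, -25.9]
finger_gap: 8.7
```

```bash
python3 -m inch '[0.005,0,0,0,0,0,255,0.003,0,0,0,0,0,200,0,0,0,0,0,0,165,0,0,0,0,0,0,165,0,0,0.03,0,0,0,165,0,0,0.04,0,0,0,165,0,0,0.04,0,0,0,150,0.01,0,0.04,0,0,-8,120]'
python3 -m inch '[0.011,0,0.01,0,0,-8,120,0.01,0,0,0,0,-8,120,0.01,0,0,0,0,-8,120,0.01,0,0,0,0,-8,120,0.01,0,0,0,0,-8,120,0.01,0,0,0,0,-8,120,0.01,0,0,0,0,-8,120,0.01,0,0,0,0,-8,120,0.01,0,0,0,0,-8,120,0.01,0.003,0,0,0,-8,120]'
python3 -m inch '[0,0,0,0,0,-2,120,0,0,0,0,0,0,120]'
python3 - <<'E'
from h import *
im,d,cam=shot("wrist","w2.png"); print(r.sense()["tool_pos"],r.sense()["tcp_rot"],r.sense()["finger_gap"],r.sense()["joint_pos"].round())
E
```

```text
time: 5.35
tool_pos: [412.0, 262.1, 210.4]
tcp_rot: [-179.9, 0.0, 84.5]
ft_force: [0.8, 0.1, 0.4]
finger_gap: 45.2
time: 6.35
tool_pos: [514.3, 265.0, 218.9]
tcp_rot: [180.0, 0.1, 4.2]
ft_force: [-0.4, 0.6, 0.2]
finger_gap: 45.3
time: 6.55
tool_pos: [514.0, 265.2, 218.8]
tcp_rot: [180.0, 0.1, 2.5]
ft_force: [0.3, 0.7, 0.4]
finger_gap: 45.3
[513.94867441 265.16598248 218.84502979] [1.79981213e+02 6.13926991e-02 2.56608289e+00] 44.96242023769311 [ 22.   5.  90.   0.  86. 110.]
```

View pics/w2.png

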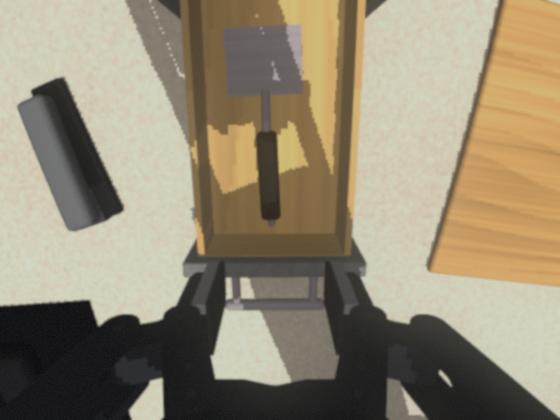

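The drawer is open and clear. The spatula's black handle runs (267,132)–(270,217), with the blade centred near (264,60).

```bash
python3 - <<'E'
from h import *
z=np.load("last_wrist.npz"); cam=(r.get_calibration("wrist"),z["Rc"],z["p"]); P=cloud(cam,z["d"])
hsv=cv2.cvtColor(z["im"],cv2.COLOR_RGB2HSV)
m=np.zeros((420,560),bool); m[125:225,250:290]=1
m&=(hsv[:,:,2]<60)&(P[:,:,2]>50); q=P[m]; print(len(q),q.mean(0),np.median(q[:,2]))
v,u=np.nonzero(m); W=onplane(cam,np.c_[u,v],66); print(cv2.minAreaRect(W[:,:2].astype(np.float32)))
print("blade",onplane(cam,[(226,28),(301,25),(228,95),(302,94)],24).round(1),P[60,264].round(1))
print("floor front",P[225,250].round(1),P[225,310].round(1), "front top",P[258,275].round(1))
for c in (200,210,340,350): print(c,P[170,c].round(1))
print("bar",onplane(cam,[(229,303),(275,303),(323,304)],76).round(1))
E
```

```text
393 [503.54882388 268.72206487  69.17518687] 66.1916575038399
((526.025390625, 270.4802551269531), (77.17262268066406, 14.944558143615723), 4.713376522064209)
blade [[652.2 314.3  24. ]
 [657.5 247.3  24. ]
 [593.9 311.8  24. ]
 [597.7 242.7  24. ]] [626.1 279.2  25. ]
floor front [464.2 288.3  22.1] [466.8 225.3  21.8] front top [455.3 261.8  79.8]
200 [529.9 330.8  64.8]
210 [521.4 329.5  23.2]
340 [528.7 201.7  31.9]
350 [537.5 201.7  74.3]
bar [[403.6 303.8  76. ]
 [405.7 259.6  76. ]
 [406.4 213.3  76. ]]
```

```bash
python3 -m inch '[0.013,0.005,0,0,0,2,120,0,0,-0.045,0,0,0,120,0,0,-0.045,0,0,0,120,0,0,-0.045,0,0,0,120,0,0,-0.044,0,0,0,120,0,0,0,0,0,0,120,0,0,0,0,0,0,200,0,0,0,0,0,0,255,0,0,0,0,0,0,255,0,0,0,0,0,0,255]' 100
python3 -m inch '[0,0,0.02,0,0,0,255,0,0,0.04,0,0,0,255,0,0,0.045,0,0,0,255,0,0,0.045,0,0,0,255,0,0,0,0,0,0,255]'
python3 - <<'E'
from h import *
im,d,cam=shot("wrist","w3.png"); P=cloud(cam,d); hsv=cv2.cvtColor(im,cv2.COLOR_RGB2HSV)
print(r.sense()["tool_pos"],r.sense()["tcp_rot"],r.sense()["finger_gap"])
E
```

```text
time: 7.6
tool_pos: [529.7, 271.2, 43.6]
tcp_rot: [-179.9, -0.3, 4.5]
ft_force: [-0.8, 0.3, 8.1]
finger_gap: 15.9
time: 8.1
tool_pos: [531.9, 272.0, 200.6]
tcp_rot: [-179.7, -0.8, 4.5]
ft_force: [0.5, 0.6, 0.6]
finger_gap: 16.4
[530.47356303 271.38286955 196.67338855] [-179.81833426   -0.57249719    4.49332053] 15.586895834196904
```

View pics/w3.png

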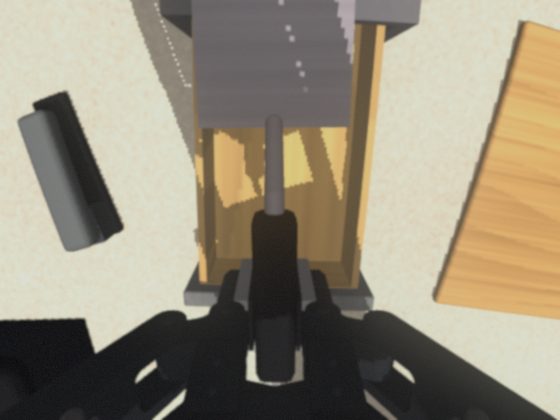

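The spatula is held squarely between the fingers, with the blade's rear edge at row 126. Next I'll get the blade's pose in the tool frame.

```bash
python3 - <<'E'
from h import *
z=np.load("last_wrist.npz"); c=r.get_calibration("wrist"); T=np.array(c["tool_from_camera"]); cam=(c,T[:3,:3],T[:3,3])
P=cloud(cam,z["d"])  # tool frame
for v in (5,20,40,60,80,100,115): print(v,[P[v,u].round(1).tolist() for u in (200,240,270,310,345)])
print("handle",P[225,275].round(1),P[300,275].round(1),P[370,275].round(1))
E
```

```text
5 [[118.2, -31.5, 19.5], [117.7, -14.3, 18.5], [118.1, -1.6, 20.3], [118.1, 15.5, 20.0], [118.3, 30.5, 20.2]]
20 [[112.3, -31.9, 20.0], [112.1, -14.6, 20.3], [111.9, -1.6, 19.8], [112.0, 15.6, 19.6], [112.4, 30.9, 20.8]]
40 [[103.9, -32.0, 18.6], [103.8, -14.7, 19.7], [103.8, -1.7, 20.0], [104.0, 15.8, 20.7], [104.0, 31.1, 19.7]]
60 [[95.8, -32.7, 20.1], [95.6, -14.9, 19.7], [95.5, -1.7, 19.9], [95.6, 16.0, 20.3], [95.8, 31.5, 20.1]]
80 [[87.2, -33.0, 19.4], [87.1, -15.1, 19.4], [87.1, -1.7, 20.4], [87.1, 16.2, 20.4], [87.3, 31.9, 19.7]]
100 [[78.6, -33.6, 20.0], [78.4, -15.3, 19.6], [78.4, -1.7, 18.7], [78.4, 16.4, 19.9], [78.6, 32.3, 19.5]]
115 [[71.9, -33.8, 19.4], [71.8, -15.5, 20.2], [71.9, -1.7, 16.5], [71.8, 16.6, 20.0], [71.9, 32.7, 19.9]]
handle [ 33.8   0.5 -22.1] [  1.7   0.5 -22.7] [-34.7   0.6 -22.4]
```

```bash
python3 meas.py | head -6
python3 -m inch '[-0.006,-0.047,0,0,0,8,255,-0.006,-0.047,0,0,0,8,255,-0.006,-0.047,0,0,0,8,255,-0.006,-0.047,0,0,0,8,255,-0.006,-0.047,0,0,0,8,255,-0.006,-0.047,0,0,0,8,255,-0.006,-0.047,0,0,0,8,255,-0.006,-0.047,0,0,0,8,255,-0.006,-0.047,0,0,0,8,255,-0.006,-0.047,0,0,0,8,255]'
python3 -m inch '[-0.003,-0.037,-0.01,-6.6,0.7,0,255,-0.003,-0.037,-0.02,-6.6,0.7,0,255,-0.003,-0.036,-0.02,-6.6,0.7,0,255,0,0,-0.02,0,0,0,255,0,0,0,0,0,0,255]'
```

```text
top board ((533.577880859375, -169.32217407226562), (478.46533203125, 299.4549255371094), 84.44589233398438)
 board z med 12.163180650527693
  dark [402. 230.] w 459 -319 rad 50 topz 24.7
  dark [340. 223.] w 478 -116 rad 49 topz 24.9
  dark [398. 188.] w 598 -305 rad 50 topz 24.6
 z100 [223. 119.] 3335 ((788.08154296875, 278.76416015625), (254.6910400390625, 172.1475067138672), 2.6482255458831787) 100.4
time: 9.25
tool_pos: [469.3, -181.1, 188.3]
tcp_rot: [-179.8, -0.1, 81.4]
ft_force: [1.1, -0.1, 0.1]
finger_gap: 16.0
time: 9.75
tool_pos: [458.1, -288.0, 114.4]
tcp_rot: [179.5, 19.7, 81.1]
ft_force: [-0.5, 0.6, -1.0]
finger_gap: 15.7
```

```bash
cat > tip.py <<'E'
from h import *
import sys
def tip():
    s=r.sense(); Rt=R.from_euler('xyz',s["tcp_rot"],degrees=True).as_matrix()
    return s,Rt,np.array(s["tool_pos"])+Rt@np.array([127,-0.9,22])
s,Rt,t=tip(); h=Rt[:,0]
print("t",s["time"],"tip",t.round(1),"heading",np.degrees(np.arctan2(h[1],h[0])).round(1),"pitch",np.degrees(np.arcsin(-h[2])).round(1),"roll",np.degrees(np.arcsin(Rt[2,1])).round(1),"F",np.array(s["ft_force"]).round(1))
if len(sys.argv)>2:
    c=np.array([float(sys.argv[1]),float(sys.argv[2])]); hh=h[:2]/np.linalg.norm(h[:2]); d=c-t[:2]
    print("ahead to centre",(d@hh).round(1),"lateral(left+)",(hh[0]*d[1]-hh[1]*d[0]).round(1))
E
python3 -m inch '[0.002,-0.008,-0.02,0,0,3.4,255,0.003,-0.008,-0.005,0,0,0,255,0,0,0,0,0,0,255]'; python3 tip.py 478 -116
```

```text
time: 10.05
tool_pos: [466.3, -306.3, 94.8]
tcp_rot: [179.0, 19.8, 84.2]
ft_force: [0.8, -0.1, -0.2]
finger_gap: 15.7
t 10.05 tip [ 477.2 -194.9   31. ] heading 84.2 pitch 19.8 roll 0.9 F [ 0.8 -0.1 -0.2]
ahead to centre 78.5 lateral(left+) 7.1
```

```bash
python3 -m inch '[-0.007,0,-0.012,0,0.9,0,255,0,0,-0.004,0,0,0,255,0,0,0,0,0,0,255]'; python3 tip.py 478 -116;  python3 -m inch '[0,0,-0.001,0,0,0,255,0,0,0,0,0,0,255]';python3 -m inch '[0,0,-0.001,0,0,0,255,0,0,0,0,0,0,255]';python3 -m inch '[0,0,-0.001,0,0,0,255,0,0,0,0,0,0,255]'; python3 tip.py 478 -116
```

```text
time: 10.35
tool_pos: [459.3, -305.5, 78.4]
tcp_rot: [-180.0, 19.9, 84.6]
ft_force: [0.0, -0.7, -0.9]
finger_gap: 15.9
t 10.35 tip [ 468.8 -194.    14.5] heading 84.6 pitch 19.9 roll -0.0 F [ 0.  -0.7 -0.9]
ahead to centre 78.5 lateral(left+) -1.8
time: 10.55
tool_pos: [460.2, -306.0, 78.7]
tcp_rot: [179.9, 20.0, 84.6]
ft_force: [-0.7, -0.3, -0.5]
finger_gap: 16.4
time: 10.75
tool_pos: [460.1, -306.0, 77.5]
tcp_rot: [179.9, 20.0, 84.6]
ft_force: [0.5, 0.5, -1.2]
finger_gap: 15.6
time: 10.95
tool_pos: [459.9, -305.9, 76.2]
tcp_rot: [179.9, 20.0, 84.6]
ft_force: [-0.0, 0.3, -1.0]
finger_gap: 16.0
t 10.95 tip [ 469.5 -194.5   12.2] heading 84.6 pitch 20.0 roll 0.1 F [-0.   0.3 -1. ]
ahead to centre 78.9 lateral(left+) -1.1
```

```bash
for i in 1 2; do :; done; python3 -m inch '[0,0,-0.001,0,0,0,255,0,0,0,0,0,0,255]';python3 -m inch '[0,0,-0.001,0,0,0,255,0,0,0,0,0,0,255]'; python3 -m inch '[0,0,-0.001,0,0,0,255,0,0,0,0,0,0,255]'
```

```text
time: 11.15
tool_pos: [460.0, -306.1, 75.5]
tcp_rot: [179.9, 20.0, 84.6]
ft_force: [-0.1, 0.1, -0.2]
finger_gap: 15.8
time: 11.35
tool_pos: [460.2, -306.4, 74.9]
tcp_rot: [179.9, 20.0, 84.6]
ft_force: [-0.8, -1.3, 3.5]
finger_gap: 15.5
time: 11.55
tool_pos: [460.4, -306.7, 74.2]
tcp_rot: [179.8, 20.0, 84.6]
ft_force: [-1.5, -2.6, 5.9]
finger_gap: 16.0
```

```bash
python3 -m inch '[0,0,0.0018,0,0,0,255,0,0,0,0,0,0,255,0.001,0.009,0,0,0,0,255,0.001,0.009,0,0,0,0,255,0.001,0.009,0,0,0,0,255,0.001,0.009,0,0,0,0,255,0,0,0,0,0,0,255]'; python3 tip.py 478 -116; python3 meas.py | sed -n 3,6p
```

```text
time: 12.25
tool_pos: [464.2, -268.3, 74.8]
tcp_rot: [179.9, 19.9, 84.7]
ft_force: [0.0, 0.6, 1.5]
finger_gap: 15.5
t 12.25 tip [ 473.7 -156.8   10.9] heading 84.7 pitch 19.9 roll 0.1 F [0.  0.6 1.5]
ahead to centre 41.0 lateral(left+) -0.6
  dark [407. 235.] w 438 -323 rad 71 topz 27.5
  dark [370. 223.] w 475 -218 rad 131 topz 435.5
  dark [356. 210.] w 507 -144 rad 234 topz 14.2
 z100 [220. 124.] 4082 ((787.8574829101562, 279.0157165527344), (256.4010009765625, 172.86415100097656), 2.469928741455078) 100.4
```

```bash
python3 -m inch '[0,0.002,0.010,0,0,0,255,0,0.002,0.010,0,0,0,255,0,0.004,0.010,0,0,0,255,0.001,0.006,0.009,0,0,0,255,0,0.005,0.008,0,0,0,255,0.001,0.006,0.008,0,0,0,255,0,0,0,0,0,0,255]'; python3 tip.py 478 -116; python3 - <<'E'
from h import *
im,d,cam=shot("scene"); c=im[170:370,120:340]; cv2.imwrite("pics/s1.png",cv2.convertScaleAbs(cv2.resize(c[:,:,::-1],None,fx=2.8,fy=2.8),alpha=1.3))
E
```

```text
time: 13.05
tool_pos: [467.0, -244.5, 131.8]
tcp_rot: [179.8, 20.0, 84.6]
ft_force: [-0.1, 0.6, -0.4]
finger_gap: 15.9
t 13.05 tip [ 476.7 -133.1   67.7] heading 84.6 pitch 20.0 roll 0.2 F [-0.1  0.6 -0.4]
ahead to centre 17.1 lateral(left+) 0.3
```

View pics/s1.png

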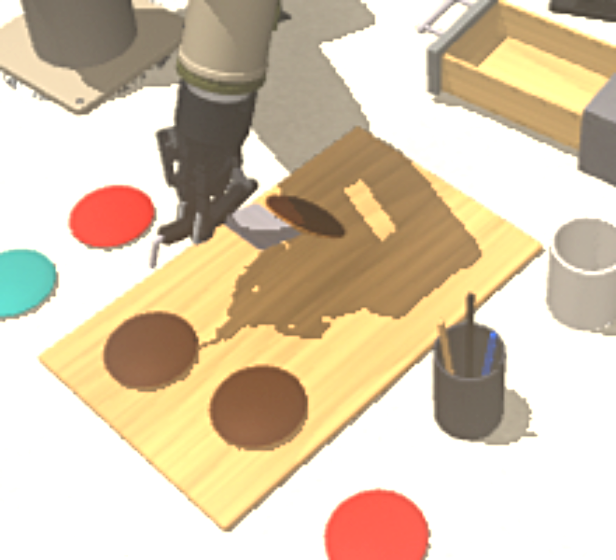

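The cookie at crop (305,215) leans steadily on the blade at about 40° and its foot hasn't slid. I'll carry on pushing it over.

```bash
python3 -m inch '[0.001,0.008,0.007,0,0,0,255,0.001,0.008,0.005,0,0,0,255,0.001,0.010,0.002,0,0,0,255,0.001,0.010,0,0,0,0,255,0.001,0.011,0,0,0,0,255,0.001,0.011,0,0,0,0,255,0.001,0.011,0,0,0,0,255,0.001,0.010,0,0,0,0,255,0,0,0,0,0,0,255]'; python3 tip.py 478 -116; python3 - <<'E'
from h import *
im,d,cam=shot("scene"); c=im[170:370,120:340]; cv2.imwrite("pics/s2.png",cv2.convertScaleAbs(cv2.resize(c[:,:,::-1],None,fx=2.8,fy=2.8),alpha=1.3))
E
```

```text
time: 14.0
tool_pos: [474.1, -164.6, 143.9]
tcp_rot: [179.9, 20.0, 84.7]
ft_force: [-0.1, 0.2, -1.1]
finger_gap: 15.8
t 14.0 tip [483.6 -53.1  79.9] heading 84.7 pitch 20.0 roll 0.1 F [-0.1  0.2 -1.1]
ahead to centre -63.1 lateral(left+) -0.2
```

View pics/s2.png

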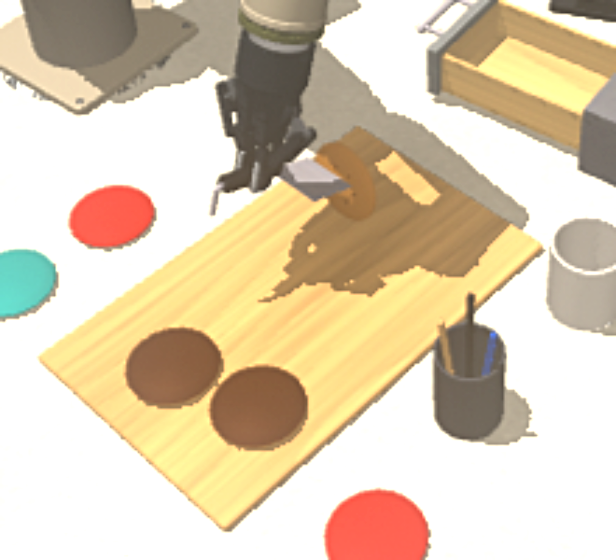

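The cookie is nearly upright at crop (345,180), and cookie C has been knocked toward A. I'll push on another 40 mm.

```bash
python3 -m inch '[0.001,0.011,0,0,0,0,255,0.001,0.011,0,0,0,0,255,0.001,0.011,0,0,0,0,255,0.001,0.011,0,0,0,0,255,0,0,0,0,0,0,255]'; python3 tip.py 478 -116; python3 - <<'E'
from h import *
im,d,cam=shot("scene"); c=im[170:370,120:340]; cv2.imwrite("pics/s3.png",cv2.convertScaleAbs(cv2.resize(c[:,:,::-1],None,fx=2.8,fy=2.8),alpha=1.3))
E
```

```text
time: 14.55
tool_pos: [478.2, -120.5, 144.1]
tcp_rot: [179.9, 19.9, 84.7]
ft_force: [0.7, 0.3, -0.8]
finger_gap: 15.8
t 14.55 tip [487.7  -9.   80.1] heading 84.7 pitch 19.9 roll 0.1 F [ 0.7  0.3 -0.8]
ahead to centre -107.4 lateral(left+) -0.2
```

View pics/s3.png

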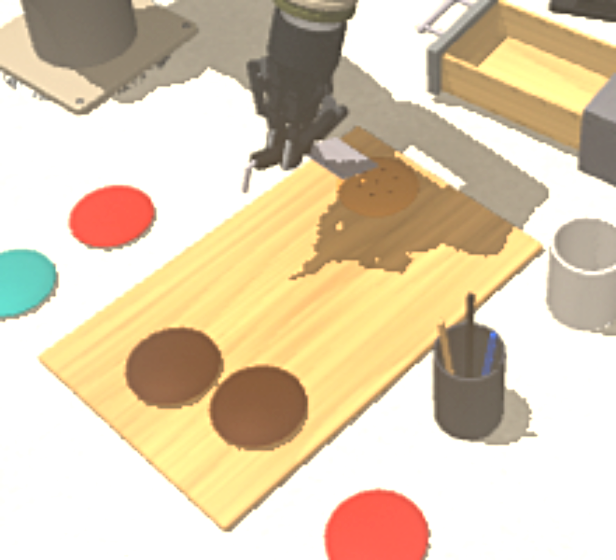

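Cookie B is flipped and shows its plain side at crop (380,185). I'll raise the arm and re-measure everything.

```bash
python3 -m inch '[0,-0.02,0.04,0,0,0,255,0,-0.03,0.04,0,0,0,255,0,0,0,0,0,0,255]'; cat > cook.py <<'E'
from h import *
def fit(n):
    im,d,cam=shot(n); P=cloud(cam,d)
    B=np.array([533.5,-169.3]); a=np.radians(-5.5); M=np.array([[np.cos(a),np.sin(a)],[-np.sin(a),np.cos(a)]])
    q=(P[:,:,:2]-B)@M.T
    m=(d>0)&(abs(q[:,:,0])<175)&(abs(q[:,:,1])<265)&(P[:,:,2]>20)&(P[:,:,2]<31)
    hsv=cv2.cvtColor(im,cv2.COLOR_RGB2HSV)
    m=cv2.morphologyEx(m.astype(np.uint8),cv2.MORPH_OPEN,np.ones((3,3),np.uint8))
    m=cv2.erode(m,np.ones((3,3),np.uint8)) if n=="top" else m
    k,lab,st,ce=cv2.connectedComponentsWithStats(m)
    for i in range(1,k):
        if st[i,4]<150: continue
        c=max(cv2.findContours((lab==i).astype(np.uint8),0,2)[0],key=cv2.contourArea)
        w=onplane(cam,c.reshape(-1,2),25)[:,:2].astype(np.float32); (x,y),rad=cv2.minEnclosingCircle(w)
        Q=P[lab==i]; A=np.c_[Q[:,:2]-Q[:,:2].mean(0),np.ones(len(Q))]; s=np.linalg.lstsq(A,Q[:,2],rcond=None)[0]
        print(n,"px",ce[i].round(),st[i,4],"centre",round(x,1),round(y,1),"mean",Q.mean(0).round(1),"rad",round(rad,1),"board",(M@(np.array([x,y])-B)).round(),"tilt",np.degrees(np.hypot(s[0],s[1])).round(1),"rgb",im[lab==i].mean(0).round())
import sys
for n in sys.argv[1:]: fit(n)
E
python3 cook.py top scene
```

```text
time: 14.9
tool_pos: [480.8, -175.6, 231.3]
tcp_rot: [179.3, 20.2, 84.3]
ft_force: [0.6, -0.0, -0.8]
finger_gap: 16.3
top px [399. 190.] 259 centre 593.7 -306.2 mean [ 588.4 -310.1   25.7] rad 43.1 board [  73. -130.] tilt 1.3 rgb [47. 24. 15.]
top px [298. 214.] 171 centre 502.2 20.3 mean [505.4  23.6  26. ] rad 37.2 board [-49. 186.] tilt 1.0 rgb [80. 56. 33.]
top px [404. 221.] 314 centre 490.0 -320.0 mean [ 487.9 -319.7   25.8] rad 43.3 board [ -29. -154.] tilt 0.6 rgb [47. 24. 15.]
scene px [255. 236.] 421 centre 505.3 4.1 mean [507.3   3.2  26. ] rad 49.1 board [-45. 170.] tilt 0.3 rgb [145. 104.  61.]
scene px [181. 300.] 624 centre 497.3 -323.1 mean [ 497.7 -323.9   25.8] rad 48.3 board [ -21. -157.] tilt 0.6 rgb [109.  77.  54.]
scene px [211. 315.] 678 centre 602.1 -308.2 mean [ 601.5 -310.6   25.8] rad 48.4 board [  82. -132.] tilt 0.6 rgb [108.  75.  51.]
```

```bash
python3 -m inch '[0.005,-0.042,0,0,0,6.4,255,0.005,-0.042,0,0,0,6.3,255,0.005,-0.042,0,0,0,0,255,0.005,-0.042,0,0,0,0,255,0.005,-0.042,0,0,0,0,255,0.005,-0.042,0,0,0,0,255,0.004,-0.042,0,0,0,0,255,0.004,-0.042,0,0,0,0,255,0,0,-0.04,0,0,0,255,0,0,-0.04,0,0,0,255]';python3 -m inch '[0,0,-0.04,0,0,0,255,0,0,0,0,0,0,255]'; python3 tip.py 495 -321; python3 cook.py top scene
```

```text
time: 16.0
tool_pos: [515.9, -509.0, 142.5]
tcp_rot: [179.9, 20.0, 97.2]
ft_force: [0.0, 0.2, -1.2]
finger_gap: 16.1
time: 16.2
tool_pos: [511.0, -502.6, 92.4]
tcp_rot: [-179.4, 19.2, 97.5]
ft_force: [-1.0, 0.9, -3.0]
finger_gap: 16.1
t 16.2 tip [ 495.1 -391.    29.9] heading 97.5 pitch 19.2 roll -0.5 F [-1.   0.9 -3. ]
ahead to centre 69.5 lateral(left+) -9.0
top px [397. 188.] 383 centre 595.2 -303.8 mean [ 595.1 -302.9   25.9] rad 43.5 board [  74. -128.] tilt 0.4 rgb [27. 13.  8.]
top px [301. 218.] 295 centre 498.2 9.0 mean [494.9  14.6  26. ] rad 43.6 board [-52. 174.] tilt 1.4 rgb [133.  95.  59.]
top px [403. 220.] 388 centre 490.3 -320.9 mean [ 489.8 -318.7   25.8] rad 42.8 board [ -28. -155.] tilt 0.7 rgb [36. 18. 11.]
scene px [254. 236.] 405 centre 505.4 4.2 mean [504.4   2.3  25.9] rad 48.7 board [-45. 170.] tilt 0.2 rgb [216. 152.  81.]
scene px [181. 300.] 621 centre 498.1 -323.6 mean [ 497.4 -323.9   25.8] rad 48.8 board [ -20. -157.] tilt 0.5 rgb [86. 60. 42.]
scene px [211. 315.] 680 centre 601.2 -307.7 mean [ 603.  -309.3   25.9] rad 48.1 board [  81. -131.] tilt 0.5 rgb [77. 57. 42.]
```

```bash
python3 -m inch '[0,0,-0.010,0,0,0,255,0,0,0,0,0,0,255,0,0,0,0,0,0,255]'; python3 tip.py 494 -321
```

```text
time: 16.6
tool_pos: [516.7, -508.5, 96.0]
tcp_rot: [179.8, 20.1, 97.3]
ft_force: [-0.7, -0.9, 0.1]
finger_gap: 15.6
t 16.6 tip [ 501.7 -397.7   31.7] heading 97.3 pitch 20.1 roll 0.2 F [-0.7 -0.9  0.1]
ahead to centre 77.1 lateral(left+) -2.1
```

```bash
python3 -m inch '[0.002,0,-0.009,0,0,0,255,0,0,-0.009,0,0,0,255,0,0,-0.001,0,0,0,255,0,0,0,0,0,0,255]'; python3 -m inch '[0,0,-0.001,0,0,0,255,0,0,0,0,0,0,255]'; python3 -m inch '[0,0,-0.001,0,0,0,255,0,0,0,0,0,0,255]'; python3 tip.py 494 -321
```

```text
time: 17.0
tool_pos: [517.9, -507.6, 74.7]
tcp_rot: [179.9, 19.9, 97.3]
ft_force: [0.6, 1.0, 1.8]
finger_gap: 16.2
time: 17.2
tool_pos: [518.0, -508.0, 74.4]
tcp_rot: [179.9, 20.0, 97.3]
ft_force: [-0.2, 1.6, 2.6]
finger_gap: 16.1
time: 17.4
tool_pos: [518.1, -508.4, 73.8]
tcp_rot: [179.9, 20.0, 97.3]
ft_force: [-0.6, 0.4, 4.6]
finger_gap: 16.2
t 17.4 tip [ 503.1 -397.6    9.6] heading 97.3 pitch 20.0 roll 0.1 F [-0.6  0.4  4.6]
ahead to centre 77.1 lateral(left+) -0.7
```

```bash
python3 -m inch '[0,0,0.0018,0,0,0,255,0,0,0,0,0,0,255,-0.001,0.009,0,0,0,0,255,-0.001,0.009,0,0,0,0,255,-0.001,0.009,0,0,0,0,255,-0.001,0.009,0,0,0,0,255,0,0,0,0,0,0,255]'; python3 tip.py 494 -321
python3 -m inch '[0,0.002,0.010,0,0,0,255,0,0.002,0.010,0,0,0,255,-0.001,0.004,0.010,0,0,0,255,-0.001,0.006,0.009,0,0,0,255,0,0.005,0.008,0,0,0,255,-0.001,0.006,0.008,0,0,0,255,0,0,0,0,0,0,255]'; python3 - <<'E'
from h import *
im,d,cam=shot("scene"); c=im[170:370,120:340]; cv2.imwrite("pics/s4.png",cv2.convertScaleAbs(cv2.resize(c[:,:,::-1],None,fx=2.8,fy=2.8),alpha=1.3))
E
```

```text
time: 18.1
tool_pos: [514.0, -470.2, 74.7]
tcp_rot: [179.9, 19.9, 97.4]
ft_force: [0.9, 2.0, 2.2]
finger_gap: 15.8
t 18.1 tip [ 498.8 -359.3   10.7] heading 97.4 pitch 19.9 roll 0.1 F [0.9 2.  2.2]
ahead to centre 38.6 lateral(left+) -0.2
time: 18.8
tool_pos: [511.8, -446.7, 131.9]
tcp_rot: [179.8, 20.1, 97.3]
ft_force: [-0.2, 0.4, -0.6]
finger_gap: 15.7
```

View pics/s4.png

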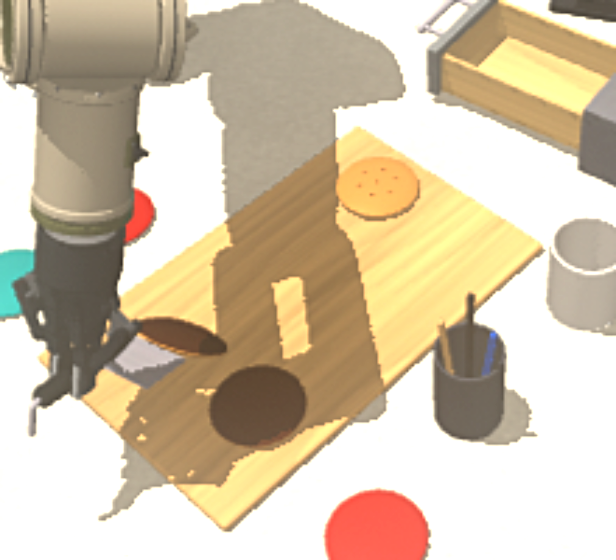

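Cookie C leans on the blade at crop (180,335) just as B did, and B lies flat with its plain side up. Continuing the push.

```bash
python3 -m inch '[-0.001,0.008,0.007,0,0,0,255,-0.001,0.008,0.005,0,0,0,255,-0.001,0.010,0.002,0,0,0,255,-0.001,0.010,0,0,0,0,255,-0.001,0.011,0,0,0,0,255,-0.001,0.011,0,0,0,0,255,-0.002,0.011,0,0,0,0,255,-0.001,0.010,0,0,0,0,255,-0.001,0.011,0,0,0,0,255,-0.001,0.011,0,0,0,0,255]'; python3 -m inch '[-0.001,0.011,0,0,0,0,255,-0.001,0.011,0,0,0,0,255,-0.001,0.011,0,0,0,0,255,0,0,0,0,0,0,255,0,0,0.02,0,0,0,255,0,-0.02,0.04,0,0,0,255,0,-0.03,0.04,0,0,0,255,0,0,0,0,0,0,255]';python3 tip.py 494 -321;  python3 cook.py top scene
```

```text
time: 19.85
tool_pos: [499.9, -345.1, 144.0]
tcp_rot: [179.9, 20.0, 97.3]
ft_force: [-0.1, -0.5, -1.2]
finger_gap: 15.9
time: 20.65
tool_pos: [499.4, -367.9, 252.7]
tcp_rot: [179.4, 20.5, 97.0]
ft_force: [-0.2, 1.0, 0.1]
finger_gap: 15.9
t 20.65 tip [ 485.1 -257.6  187.6] heading 97.0 pitch 20.5 roll 0.6 F [-0.2  1.   0.1]
ahead to centre -64.0 lateral(left+) -1.1
top px [398. 189.] 304 centre 594.7 -305.4 mean [ 594.7 -304.4   25.9] rad 42.9 board [  74. -130.] tilt 0.7 rgb [28. 13.  7.]
top px [303. 216.] 323 centre 498.9 6.4 mean [499.2   8.2  25.8] rad 43.7 board [-51. 172.] tilt 0.3 rgb [102.  72.  44.]
top px [367. 225.] 303 centre 473.3 -200.4 mean [ 473.  -201.6   26. ] rad 42.9 board [-57. -37.] tilt 0.9 rgb [129.  91.  57.]
scene px [254. 236.] 401 centre 505.1 4.4 mean [507.8   1.9  25.9] rad 48.4 board [-45. 170.] tilt 0.7 rgb [164. 117.  67.]
scene px [205. 271.] 548 centre 479.7 -202.9 mean [ 479.4 -204.3   26. ] rad 48.4 board [-50. -39.] tilt 0.7 rgb [202. 141.  74.]
scene px [212. 314.] 695 centre 602.1 -307.9 mean [ 602.5 -308.1   25.8] rad 48.7 board [  82. -131.] tilt 0.1 rgb [91. 66. 47.]
```

```bash
python3 -m inch '[0.02,-0.032,0,0,0,-6.3,255,0.02,-0.032,0,0,0,-6.2,255,0.02,-0.032,0,0,0,0,255,0.021,-0.032,0,0,0,0,255,0,0,-0.036,0,0,0,255,0,0,-0.036,0,0,0,255,0,0,-0.036,0,0,0,255,0,0,-0.036,0,0,0,255,0,0,0,0,0,0,255,0,0,0,0,0,0,255]'; python3 tip.py 598.5 -306.5;  python3 cook.py scene
```

```text
time: 21.75
tool_pos: [576.8, -489.7, 97.8]
tcp_rot: [-179.9, 19.8, 84.9]
ft_force: [-0.3, -0.6, 0.0]
finger_gap: 15.7
t 21.75 tip [ 585.8 -378.1   34. ] heading 84.9 pitch 19.8 roll -0.1 F [-0.3 -0.6  0. ]
ahead to centre 72.4 lateral(left+) -6.3
scene px [254. 236.] 390 centre 504.0 3.7 mean [507.2   2.   25.8] rad 49.1 board [-46. 169.] tilt 0.7 rgb [206. 144.  77.]
scene px [205. 271.] 526 centre 479.1 -202.4 mean [ 478.6 -203.2   26. ] rad 48.4 board [-51. -38.] tilt 0.7 rgb [168. 118.  62.]
scene px [211. 314.] 697 centre 602.0 -307.2 mean [ 601.6 -308.5   25.9] rad 48.6 board [  81. -131.] tilt 0.3 rgb [79. 56. 38.]
```

```bash
python3 -m inch '[0.006,-0.004,-0.010,0,0,0,255,0,0,-0.010,0,0,0,255,0,0,-0.001,0,0,0,255,0,0,0,0,0,0,255]'; python3 -m inch '[0,0,-0.001,0,0,0,255,0,0,0,0,0,0,255]'; python3 -m inch '[0,0,-0.001,0,0,0,255,0,0,0,0,0,0,255]'; python3 -m inch '[0,0,-0.001,0,0,0,255,0,0,0,0,0,0,255]'; python3 tip.py 598.5 -306.5
```

```text
time: 22.2
tool_pos: [583.6, -494.8, 78.3]
tcp_rot: [180.0, 19.9, 84.8]
ft_force: [0.8, 0.8, 0.0]
finger_gap: 16.1
time: 22.4
tool_pos: [584.0, -495.1, 78.3]
tcp_rot: [179.9, 20.0, 84.8]
ft_force: [0.5, 0.9, -1.6]
finger_gap: 16.2
time: 22.6
tool_pos: [583.9, -495.0, 77.0]
tcp_rot: [179.9, 20.0, 84.8]
ft_force: [0.1, -1.0, -0.3]
finger_gap: 15.9
time: 22.8
tool_pos: [583.9, -495.0, 75.9]
tcp_rot: [179.9, 20.0, 84.8]
ft_force: [0.6, -0.5, 0.4]
finger_gap: 16.0
t 22.8 tip [ 593.2 -383.6   11.9] heading 84.8 pitch 20.0 roll 0.1 F [ 0.6 -0.5  0.4]
ahead to centre 77.2 lateral(left+) 1.7
```

```bash
python3 -m inch '[0,0,-0.001,0,0,0,255,0,0,0,0,0,0,255]'; python3 -m inch '[0,0,-0.001,0,0,0,255,0,0,0,0,0,0,255]'
```

```text
time: 23.0
tool_pos: [584.1, -495.3, 75.4]
tcp_rot: [179.9, 20.0, 84.8]
ft_force: [0.0, -0.2, 1.8]
finger_gap: 16.4
time: 23.2
tool_pos: [584.2, -495.6, 74.8]
tcp_rot: [179.9, 20.0, 84.8]
ft_force: [-0.6, -1.7, 4.9]
finger_gap: 16.3
```

```bash
python3 -m inch '[0,0,0.0015,0,0,0,255,0,0,0,0,0,0,255,0.001,0.009,0,0,0,0,255,0.001,0.009,0,0,0,0,255,0.001,0.009,0,0,0,0,255,0.001,0.009,0,0,0,0,255,0,0,0,0,0,0,255]'; python3 tip.py 598.5 -306.5
python3 -m inch '[0,0.002,0.010,0,0,0,255,0,0.002,0.010,0,0,0,255,0,0.004,0.010,0,0,0,255,0.001,0.006,0.009,0,0,0,255,0,0.005,0.008,0,0,0,255,0.001,0.006,0.008,0,0,0,255,0,0,0,0,0,0,255]'; python3 - <<'E'
from h import *
im,d,cam=shot("scene"); c=im[170:370,120:340]; cv2.imwrite("pics/s5.png",cv2.convertScaleAbs(cv2.resize(c[:,:,::-1],None,fx=2.8,fy=2.8),alpha=1.3))
E
```

```text
time: 23.9
tool_pos: [588.5, -456.9, 75.1]
tcp_rot: [179.9, 19.9, 84.9]
ft_force: [0.0, 2.0, 0.8]
finger_gap: 16.1
t 23.9 tip [ 597.5 -345.3   11.2] heading 84.9 pitch 19.9 roll 0.1 F [0.  2.  0.8]
ahead to centre 38.8 lateral(left+) 2.5
time: 24.6
tool_pos: [591.1, -433.5, 132.6]
tcp_rot: [179.8, 20.0, 84.8]
ft_force: [0.3, -0.8, -0.5]
finger_gap: 16.0
```

View pics/s5.png

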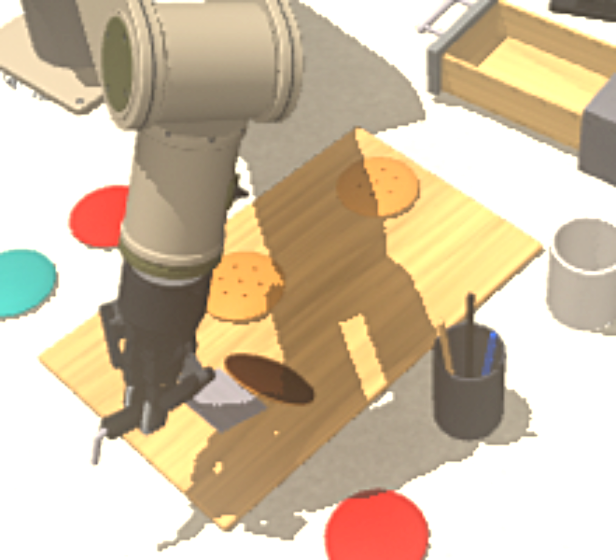

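Cookie A leans on the blade at crop (270,378), and the other two are plain side up at (240,287) and (380,188). Completing the flip.

```bash
python3 -m inch '[0.001,0.008,0.007,0,0,0,255,0.001,0.008,0.005,0,0,0,255,0.001,0.010,0.002,0,0,0,255,0.001,0.010,0,0,0,0,255,0.001,0.011,0,0,0,0,255,0.001,0.011,0,0,0,0,255,0.001,0.011,0,0,0,0,255,0.001,0.010,0,0,0,0,255,0.001,0.011,0,0,0,0,255,0.001,0.011,0,0,0,0,255]'; python3 -m inch '[0.001,0.011,0,0,0,0,255,0.001,0.011,0,0,0,0,255,0.001,0.011,0,0,0,0,255,0,0,0,0,0,0,255,0,0,0.02,0,0,0,255,0,-0.02,0.04,0,0,0,255,0,-0.03,0.04,0,0,0,255,0,0,0,0,0,0,255]';python3 tip.py 598 -306;  python3 cook.py top scene
```

```text
time: 25.65
tool_pos: [600.0, -332.0, 144.4]
tcp_rot: [179.9, 20.0, 84.8]
ft_force: [0.3, 0.5, -1.5]
finger_gap: 15.8
time: 26.45
tool_pos: [605.1, -355.2, 253.8]
tcp_rot: [179.2, 20.4, 84.4]
ft_force: [0.6, 0.3, 0.4]
finger_gap: 16.2
t 26.45 tip [ 615.3 -244.3  189. ] heading 84.4 pitch 20.4 roll 0.7 F [0.6 0.3 0.4]
ahead to centre -63.1 lateral(left+) 11.3
top px [361. 186.] 256 centre 602.4 -184.9 mean [ 601.6 -184.7   25.5] rad 43.0 board [70. -9.] tilt 0.6 rgb [116.  82.  51.]
top px [303. 216.] 307 centre 498.1 4.0 mean [500.7   5.8  25.8] rad 43.6 board [-52. 169.] tilt 0.5 rgb [71. 50. 30.]
scene px [254. 236.] 402 centre 504.5 5.0 mean [504.8   3.   26. ] rad 48.5 board [-46. 171.] tilt 0.5 rgb [128.  93.  56.]
scene px [204. 277.] 205 centre 494.8 -222.3 mean [ 492.3 -221.1   25.7] rad 38.5 board [-33. -56.] tilt 1.7 rgb [220. 155.  80.]
scene px [241. 288.] 590 centre 610.2 -187.7 mean [ 609.7 -188.5   25.9] rad 48.7 board [ 78. -11.] tilt 0.2 rgb [191. 133.  69.]
```

```bash
python3 -m inch '[-0.01,0.03,0,6.8,-0.6,0,255,-0.01,0.04,0,6.8,-0.6,0,255,-0.01,0.04,0,6.6,-0.6,0,255,-0.005,0.045,0,0,0,-8,255,-0.005,0.045,0,0,0,-8,255,-0.005,0.045,0,0,0,-8,255,-0.005,0.045,0,0,0,-8,255,-0.005,0.045,0,0,0,-8,255,-0.005,0.045,0,0,0,-8,255,-0.005,0.045,0,0,0,-8,255]'; python3 -m inch '[-0.003,0.045,0,0,0,-8,255,-0.003,0.045,0,0,0,-8,255,-0.003,0.045,0,0,0,-8,255,0,0.045,0,0,0,0,255,0,0,0,0,0,0,255,0,0,0,0,0,0,255]'; python3 cook.py scene
python3 - <<'E'
from h import *
im,d,cam=shot("top","t2.png"); print(r.sense()["joint_pos"].round())
E
```

```text
time: 27.55
tool_pos: [536.3, 76.0, 242.3]
tcp_rot: [-180.0, -0.1, 28.7]
ft_force: [0.5, -0.6, -1.1]
finger_gap: 15.8
time: 28.15
tool_pos: [527.6, 253.7, 242.2]
tcp_rot: [179.9, -0.1, 5.4]
ft_force: [-1.0, -0.9, -0.2]
finger_gap: 15.9
scene px [254. 236.] 404 centre 505.3 4.5 mean [506.3   3.3  26. ] rad 48.4 board [-45. 170.] tilt 0.5 rgb [205. 144.  78.]
scene px [206. 271.] 532 centre 479.2 -201.1 mean [ 481.5 -203.4   25.9] rad 48.5 board [-51. -37.] tilt 0.8 rgb [206. 144.  76.]
scene px [242. 288.] 572 centre 610.5 -186.5 mean [ 611.7 -187.5   26. ] rad 48.6 board [ 78. -10.] tilt 0.8 rgb [205. 143.  74.]
[ 21.   5.  87.  -0.  88. 105.]
```

View pics/t2.png

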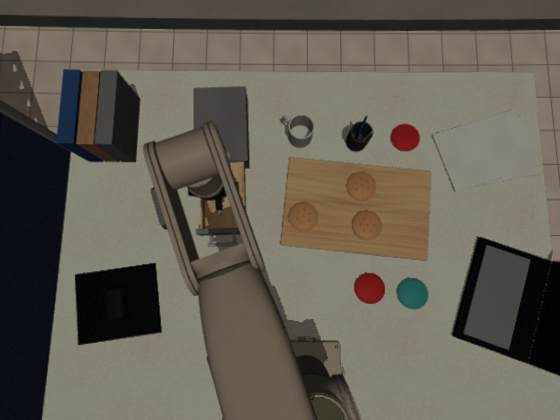

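All three cookies are plain side up at (361,186), (303,216), (366,225), the drawer is open, and the mug and pen cup haven't moved. Now I'll lower the spatula back to where it lay.

```bash
python3 -m inch '[0.002,0.0175,0,0,0,-0.9,255,0,0,-0.04,0,0,0,255,0,0,-0.04,0,0,0,255,0,0,-0.04,0,0,0,255,0,0,-0.04,0,0,0,255,0,0,-0.02,0,0,0,255,0,0,-0.012,0,0,0,255,0,0,0,0,0,0,255,0,0,0,0,0,0,255]'; python3 tip.py
```

```text
time: 29.15
tool_pos: [532.2, 269.9, 53.7]
tcp_rot: [180.0, -0.4, 4.3]
ft_force: [0.1, 0.4, 0.1]
finger_gap: 16.2
t 29.15 tip [658.9 280.3  32.6] heading 4.3 pitch -0.4 roll 0.0 F [0.1 0.4 0.1]
```

```bash
python3 -m inch '[0,0,-0.006,0,0,0,255,0,0,-0.003,0,0,0,255,0,0,0,0,0,0,255]'; python3 -m inch '[0,0,-0.001,0,0,0,255,0,0,0,0,0,0,255]'; python3 -m inch '[0,0,-0.001,0,0,0,255,0,0,0,0,0,0,255]'
```

```text
time: 29.45
tool_pos: [531.6, 270.3, 43.8]
tcp_rot: [180.0, -0.4, 4.3]
ft_force: [-0.7, -0.7, -0.7]
finger_gap: 15.9
time: 29.65
tool_pos: [532.2, 270.4, 43.7]
tcp_rot: [180.0, -0.4, 4.3]
ft_force: [-0.7, -2.0, 4.1]
finger_gap: 16.0
time: 29.85
tool_pos: [532.9, 270.4, 43.5]
tcp_rot: [180.0, -0.5, 4.3]
ft_force: [-0.0, -2.4, 8.5]
finger_gap: 16.0
```

Floor contact. I'll back off 1.5 mm, release, and rise.

```bash
python3 -m inch '[0,0,0.0015,0,0,0,255,0,0,0,0,0,0,200,0,0,0,0,0,0,120,0,0,0,0,0,0,120,0,0,0,0,0,0,120,0,0,0.02,0,0,0,120,0,0,0.04,0,0,0,120,0,0,0.045,0,0,0,120,0,0,0.045,0,0,0,120,0,0,0,0,0,0,120]'; python3 - <<'E'
from h import *
im,d,cam=shot("wrist","w4.png"); P=cloud(cam,d)
hsv=cv2.cvtColor(im,cv2.COLOR_RGB2HSV)
m=(hsv[:,:,2]<60)&(abs(P[:,:,2]-66)<4)&(P[:,:,0]>470)&(P[:,:,0]<590)&(abs(P[:,:,1]-268)<50)
v,u=np.nonzero(m); W=onplane(cam,np.c_[u,v],66); print(len(u),cv2.minAreaRect(W[:,:2].astype(np.float32)),np.median(P[m][:,2]))
s=r.sense(); print(s["tool_pos"],s["joint_pos"].round(),s["finger_gap"])
E
```

```text
time: 30.85
tool_pos: [535.2, 271.8, 201.7]
tcp_rot: [-179.8, -1.0, 4.3]
ft_force: [0.9, 0.4, 0.6]
finger_gap: 44.8
584 ((510.58782958984375, 268.16668701171875), (39.35795211791992, 14.893990516662598), 4.0435895919799805) 66.2829224396699
[533.81160403 271.26710728 197.96448115] [ 22.   8.  89.  -0.  83. 108.] 45.1702584717866
```

View pics/w4.png

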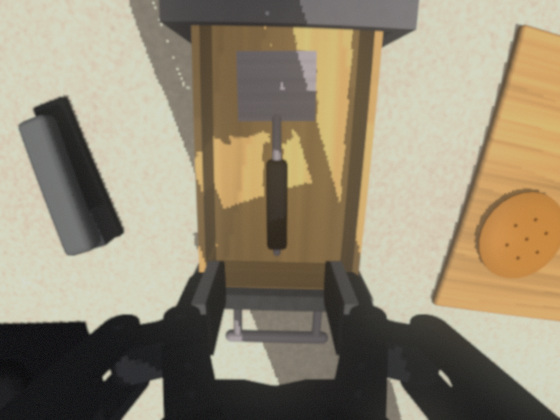

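The spatula lies flat in the drawer, handle at (277,205) and blade at (277,85). Next I'll shut the fingers, go in front of the handle bar and push.

```bash
python3 -m inch '[-0.03,-0.001,0,0,0,0,255,-0.04,-0.002,0,0,0,0,255,-0.04,-0.002,0,0,0,0,255,-0.045,-0.003,0,0,0,0,255,-0.005,0,-0.03,0,0,0,255,0,0,-0.035,0,0,0,255,0,0,-0.035,0,0,0,255,0,0,-0.034,0,0,0,255,0,0,0,0,0,0,255,0,0,0,0,0,0,255]'; python3 tip.py
```

```text
time: 31.9
tool_pos: [370.2, 261.6, 58.3]
tcp_rot: [179.9, -0.1, 4.3]
ft_force: [0.5, -0.7, 0.8]
finger_gap: -0.0
t 31.9 tip [496.8 272.1  36.6] heading 4.3 pitch -0.1 roll 0.1 F [ 0.5 -0.7  0.8]
```

```bash
python3 -m inch '[0.008,0,0,0,0,0,255,0.008,0,0,0,0,0,255,0.012,0.0005,0,0,0,0,255,0.016,0.0007,0,0,0,0,255,0.016,0.0007,0,0,0,0,255,0.016,0.0007,0,0,0,0,255,0.016,0.0007,0,0,0,0,255,0.016,0.0007,0,0,0,0,255,0.016,0.0007,0,0,0,0,255,0.016,0.0007,0,0,0,0,255]';python3 -m inch '[0.016,0.0007,0,0,0,0,255,0.016,0.0007,0,0,0,0,255,0.016,0.0007,0,0,0,0,255,0.012,0.0005,0,0,0,0,255,0.008,0.0003,0,0,0,0,255,0.004,0,0,0,0,0,255,0,0,0,0,0,0,255,0,0,0,0,0,0,255]'
```

```text
time: 32.9
tool_pos: [513.2, 267.7, 59.6]
tcp_rot: [180.0, -0.4, 4.3]
ft_force: [-2.0, 0.5, 0.7]
finger_gap: -0.4
time: 33.7
tool_pos: [583.2, 270.4, 58.9]
tcp_rot: [179.9, -0.3, 4.3]
ft_force: [0.3, 0.1, -0.2]
finger_gap: 0.3
```

```bash
python3 -m inch '[0.005,0,0,0,0,0,255,0.004,0,0,0,0,0,255,0,0,0,0,0,0,255]';python3 -m inch '[0.003,0,0,0,0,0,255,0,0,0,0,0,0,255]';python3 -m inch '[0.003,0,0,0,0,0,255,0,0,0,0,0,0,255]';python3 -m inch '[0.003,0,0,0,0,0,255,0,0,0,0,0,0,255]'
```

```text
time: 34.0
tool_pos: [592.8, 270.5, 59.1]
tcp_rot: [179.9, -0.3, 4.3]
ft_force: [0.4, 0.9, 0.1]
finger_gap: 0.2
time: 34.2
tool_pos: [595.7, 270.5, 59.1]
tcp_rot: [179.9, -0.3, 4.3]
ft_force: [0.7, 0.1, 0.4]
finger_gap: 0.3
time: 34.4
tool_pos: [598.0, 270.5, 58.8]
tcp_rot: [179.9, -0.3, 4.3]
ft_force: [-3.0, 0.9, 1.6]
finger_gap: -0.0
time: 34.6
tool_pos: [598.2, 270.4, 58.4]
tcp_rot: [179.9, 0.1, 4.4]
ft_force: [-16.2, -1.7, 9.8]
finger_gap: -0.2
```

The drawer has hit its shut stop (16 N). I'll back away, rise and do a final check.

```bash
python3 -m inch '[-0.01,0,0,0,0,0,255,-0.03,0,0,0,0,0,255,-0.04,0,0,0,0,0,255,-0.02,0,0.04,0,0,0,255,-0.02,0,0.045,0,0,0,255,-0.02,0,0.045,0,0,0,255,-0.02,0,0.04,0,0,0,255,0,0,0,0,0,0,255,0,0,0,0,0,0,255]'; python3 cook.py scene; python3 - <<'E'
from h import *
a=[]
im,d,cam=shot("top"); P=cloud(cam,d); a.append(im[60:280,60:440])
i2,d2,c2=shot("scene"); a.append(i2[100:320,180:460])
cv2.imwrite("pics/end.png",cv2.convertScaleAbs(np.hstack(a)[:,:,::-1],alpha=1.5)); print(np.hstack(a).shape)
P=cloud(c2,d2); m=(abs(P[:,:,2]-88)<3)&(P[:,:,0]>590)&(P[:,:,0]<675)&(abs(P[:,:,1]-270)<80); print("front top x",P[m][:,0].min(),P[m][:,0].max() if m.any() else 0)
E
```

```text
time: 35.5
tool_pos: [442.0, 271.0, 230.8]
tcp_rot: [-180.0, -0.6, 4.4]
ft_force: [-0.7, -0.1, -1.4]
finger_gap: -0.1
scene px [255. 236.] 421 centre 505.7 4.1 mean [506.8   4.1  25.9] rad 48.8 board [-44. 170.] tilt 0.5 rgb [203. 143.  78.]
scene px [205. 271.] 510 centre 478.8 -202.5 mean [ 478.5 -204.    26. ] rad 48.2 board [-51. -38.] tilt 0.2 rgb [204. 143.  76.]
scene px [241. 288.] 559 centre 609.4 -187.7 mean [ 609.6 -188.1   25.9] rad 48.7 board [ 77. -11.] tilt 0.4 rgb [203. 141.  74.]
(220, 660, 3)
front top x 614.1539900247171 665.3640327640018
```

View pics/end.png

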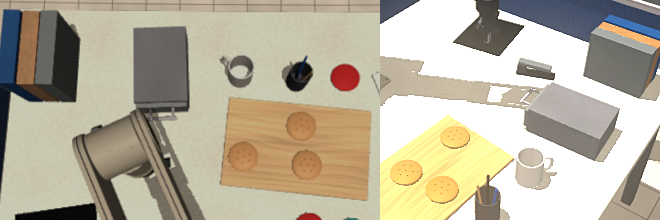

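The drawer is shut with no gap showing, the three cookies are plain side up on the board, and the bystanders are in place.

```bash
python3 -c "
from bench import r
print(r.hand_in())"
```

```text
the job is handed in; nothing more can be done
None
```

The job is done and handed in at about 36 s of the 210 s. I pulled the drawer to its stop, took out the spatula, and turned over all three cookies present. Each was tipped onto its far edge with the blade and pushed over. I then laid the spatula flat in the drawer and pushed the drawer shut until it met its stop at about 16 N.

**Cookies:** the last look showed all three plain side up, lying flat (measured tilt under 1°). They are at about (-44, 170), (-51, -38) and (77, -11) mm in the board frame, so all are on the board.

**Drawer and bystanders:** no gap shows at the drawer front, and the mug, pen cup and stapler appear unmoved. I judged both by eye from the pictures and did not measure them.

**Disagreements:**
- The top and scene cameras differ by 5–8 mm on cookie positions, so I used averages. This did not affect the turning.
- One cookie was knocked about 35 mm aside during the run, and I re-measured it before turning it.
- The spatula's tip met the board about 1 mm lower than I had calculated, so I set the blade height by touch each time.
- Cookie contact force could not be read directly. The wrist force at my readings while working the cookies was about 2 N or less sideways, but I only read it at the end of each move.

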